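# Right the tipped bottle in the rack and raise the light screen

### The arm

A 6-joint arm with a two-finger parallel gripper is mounted at the origin on the work surface. World frame = base frame: x ahead of the robot, y to its left, z up, the work surface at z = 0. Lengths are in m, angles in rad, forces in N, time in s.
With the tool pointing down it reaches from about 0.3 to 0.775 m from the base axis. Payload 14.6 kg.
Tool frame: the origin (TCP) lies on the centre line of the jaws, within the pads' length; the fingertips stand 19 mm ahead of it and the grasp point (between the pads) is the TCP; z points along the fingers, y is the direction in which the jaws open and shut (so a half turn about z gives the same grasp; the last joint's range is limited). The gripper opens to 94 mm and grips with 3 to 60 N. Pads are 16 mm wide; open, the fingers measure 119 mm over their backs; the gripper's body (75 mm by 177 mm) begins 78 mm behind the grasp point.
Start: joints at [1.283, 0.3, 1.521, -0, 1.321, -0.067], TCP at [0.12, 0.537, 0.224] pointing down, gripper open.
Joint ranges: [-3.03, 3.03], [-0.79, 2.21], [0.23, 2.52], [-1.04, 4.18], [0, 3.07], [-2.55, 2.55]. Speed limits (rad/s): [2.22, 2.22, 2.57, 3.14, 3.14, 3.14].

### API

Orientations are given as [roll, pitch, yaw] about the fixed x, y, z axes, in that order (R = Rz(yaw) Ry(pitch) Rx(roll)).
In Python, from station import ctrl gives the robot as it stands. The module is installed in compiled form; this text tells all that it offers.
- The arm moves only by the shell command python3 -m creep 'ROWS' [FORCE]. ROWS is a JSON object of lists of equal length, an entry for each row: "translation": the shift along the world's x, y, z in mm, a list of three; "yaw": the turn about the world's z in rad; "gripper": the closure in counts, from 0 (fully open) to 255 (shut). A call has 1 to 5 rows; each row is the pose to reach, as a shift and turn from the pose measured when the call began; what a row does not reach only later rows make up. A row lasts 1/12 s, in which the tool goes at most 41.7 mm and 7.16 degrees, less where a joint would pass 70% of its speed; a pose out of reach is approached as far as the arm can. A call with a gripper value outside its range is refused whole. The fingers move at their own pace and stop on an object; FORCE is the grip in N (left out, the last holds). Time passes only in rows, so rows that repeat a pose let the fingers close. It gives the time, the measured TCP pose, the force and the opening at its end, in the units of the state.
- ctrl.get_obs(): the state, without advancing time (a new reading comes with each control period).
- ctrl.camera(name): name is "side" or "top"; returns a dict with "pixels" (384x512x3 uint8, red, green, blue), "depth" (384x512 float32, m along the optical axis (not along the pixel's ray), 0 where there is no reading), "fx", "fy", "cx", "cy" (pixels), "dist" ([k1, k2, p1, p2, k3] as OpenCV has them; the pictures are not rectified), "R" (3x3) and "t" (3): a world point X has camera coordinates R X + t. Camera axes: x right, y down, z forward; pixel columns grow to the right and rows downward; lengths in m; the calibration is good to about 2 mm. A picture is of the moment at which its call begins.
- ctrl.hand_in(): hands the job in, once; it reports no verdict.
The state is a dict: "time_s": time; "qpos": joint angles; "joint_vel": joint speeds; "tau": joint torques, N m; "ee_pos": TCP position; "eef_rot": TCP orientation; "force": force on the tool from outside, world axes, zero at the start; "moment": the same for the moment, N m; "grip_width": finger opening in m.
Only numpy, scipy, OpenCV 4.12 (cv2) and the standard library are available. Lean on these libraries where they do the work, as an engineer would, in place of code of your own. Each camera call takes 0.05 s, during which the arm holds its last target. There are 200 camera calls.

### The job

In the bottle rack on the dental bench, stand the tipped square bottle upright on the lane's floor between its two neighbours, without disturbing them, and let go of it. Then fold the rack's amber light screen up until it stands straight upright, and leave it there.

Things in the scene. Friction and masses are not known exactly. Their poses are not given: they have to be found in the camera images.
- rack: fixed grey metal rack: base board 200 (x) by 460 (y) by 10 mm, origin under its centre. The lane runs along y, centred on x = 0, its floor 10 mm above the origin. Steel bars 10 mm thick bound it: robot's side centre x = -47 mm, top 35 mm above the origin; far side centre x = +45 mm, top 23 mm above the origin; 82 mm free between. The screen's hinge is at x = +85 mm
- tipped_bottle: tipped square amber bottle, black cap: body 50 by 50 mm, 92 high, cap 28 mm across from 105 to 125 mm; 0.2 to 0.4 kg. Origin at the centre of its underside, z axis from foot to cap, x and y square to its sides. It lies across the lane, foot near the far bar, leaning on the robot-side bar, cap towards the robot and raised some 18 degrees
- round_bottle: standing neighbour on the -y side of the tipped bottle: round amber bottle 52 mm across, 120 mm high; origin at the centre of its underside
- square_neighbour: standing neighbour on the +y side: square bottle of the same make and size as the tipped one; origin at the centre of its underside
- powder_jar: white round jar 56 mm across, 60 mm high, in the lane beyond the standing square bottle; origin at the centre of its underside
- screen (a joint): angle of the amber light screen about its hinge (rad): 0 = upright, square to the base board; positive = leaning away from the lane, on the far side; it goes from -0.7 to 1.1 and stays where it is left (stiff hinge)
- screen_edge (a point): middle of the screen's top edge, 95 mm from the hinge line. The screen is a 6 mm amber panel 400 mm wide along the rack's y, with an aluminium strip 10 mm thick, 12 mm deep along its top edge; point z points along the panel from hinge to edge, x square to the panel. About 2 N at the edge moves it
- screen_hinge (a point): middle of the screen's hinge line, which runs along the rack's y; on the rack 85 mm beyond the lane's middle, 18 mm above the rack's underside
- plaster_cast: plaster dental cast 70 by 65 by 35 mm, bystander; origin under its centre
- brush_mug: blue ceramic cup 76 mm across, 90 mm high, bystander; origin under its centre

How it is judged:
On the way, in this order (a step that is already met when the one before it is completed fails the run):
1. the tipped bottle stands upright (within 4 degrees) on the lane's floor between its two neighbours, its centre at least 70 mm from each one's centre, and the fingers have let go of it (angle between tipped_bottle's own z axis and vertical below 0.07 rad and x of tipped_bottle in the frame of rack between -0.022 and 0.022 m and z of tipped_bottle in the frame of rack between 0.006 and 0.014 m and horizontal distance between tipped_bottle and round_bottle between 0.07 and 0.16 m and horizontal distance between tipped_bottle and square_neighbour between 0.07 and 0.16 m and contact force between the fingers and tipped_bottle below 0.1 N), for 0.3 s.
2. then the screen is folded up until it is upright, within 5 degrees (value of joint screen between -0.09 and 0.09 rad), for 0.2 s.
At the end, for the whole second after the job is handed in: The bottle stands still, upright within 4 degrees, on the lane's floor inside the bars and between its two neighbours, at least 70 mm centre to centre from each; the screen stands upright within 5 degrees (0.09 rad); neighbours still in place; the robot touches nothing (all of step 2 and angle between tipped_bottle's own z axis and vertical below 0.07 rad and x of tipped_bottle in the frame of rack between -0.022 and 0.022 m and z of tipped_bottle in the frame of rack between 0.006 and 0.014 m and horizontal distance between tipped_bottle and round_bottle between 0.07 and 0.16 m and horizontal distance between tipped_bottle and square_neighbour between 0.07 and 0.16 m and linear speed of tipped_bottle below 0.02 m/s and velocity of joint screen between -0.05 and 0.05 rad/s and contact force between each of the fingers, the arm and anything else below 0.1 N).
It fails at once if the round bottle in the lane is tipped (over 15 degrees) or shifted more than 20 mm (angle between round_bottle's own z axis and vertical above 0.26 rad or distance of round_bottle from where it was at the start of the episode above 0.02 m).
It fails at once if the standing square bottle in the lane is tipped (over 15 degrees) or shifted more than 20 mm (angle between square_neighbour's own z axis and vertical above 0.26 rad or distance of square_neighbour from where it was at the start of the episode above 0.02 m).
It fails at once if the white jar in the lane is tipped (over 15 degrees) or shifted more than 20 mm (angle between powder_jar's own z axis and vertical above 0.26 rad or distance of powder_jar from where it was at the start of the episode above 0.02 m).
It fails at once if the plaster cast or the blue cup, at the rack's ends, is shifted more than 30 mm (distance of any of plaster_cast, brush_mug from where it was at the start of the episode above 0.03 m).
It fails at once if the bottle is thrown or dropped: it moves faster than 0.8 m/s (linear speed of tipped_bottle above 0.8 m/s).
It also fails if it takes over 51 s, if anything falls off the work surface, if the arm or the gripper's body presses on something with over 40 N, if the wrist force passes 120 N, or if a joint passes its speed limit or range.

## Working session

There is one attempt and no reset: what is moved stays moved. The work goes in short steps, Python scripts to look and compute and a shell command to move; the robot and the scene stay as the last step left them, time stands still between calls to the robot, and variables do not carry over. Pictures are saved under pics/ and viewed, about 8 in all and at most 12, crops included, and the job is handed in when it is done.

```bash
mkdir -p pics
cat > h.py <<'E'
import numpy as np,cv2
from station import ctrl
def snap(n,tag):
    c=ctrl.camera(n); cv2.imwrite(f'pics/{tag}.png',c['pixels'][:,:,::-1]); np.savez(f'pics/{tag}.npz',**c); return c
def K(c): return np.array([[c['fx'],0,c['cx']],[0,c['fy'],c['cy']],[0,0,1.]])
def pts(c,uv,d=None):
    "world points from pixels using depth"
    uv=np.asarray(uv,float).reshape(-1,2)
    n=cv2.undistortPoints(uv.reshape(-1,1,2),K(c),np.asarray(c['dist'],float)).reshape(-1,2)
    if d is None: d=c['depth'][uv[:,1].astype(int),uv[:,0].astype(int)]
    return (np.c_[n*d[:,None],d]-c['t'])@c['R']
def ray(c,uv,z):
    n=cv2.undistortPoints(np.asarray(uv,float).reshape(-1,1,2),K(c),np.asarray(c['dist'],float)).reshape(-1,2)
    r=np.c_[n,np.ones(len(n))]@c['R']; o=-c['R'].T@c['t']
    return o+r*((z-o[2])/r[:,2])[:,None]
def cloud(c):
    h,w=c['depth'].shape; u,v=np.meshgrid(np.arange(w),np.arange(h))
    return pts(c,np.c_[u.ravel(),v.ravel()]).reshape(h,w,3)
E
python3 - <<'E'
from h import *
a=snap('top','top0');b=snap('side','side0')
for c in(a,b): print(-c['R'].T@c['t'],c['R'][2],c['fx'])
cv2.imwrite('pics/both0.png',cv2.resize(np.hstack([a['pixels'],b['pixels']])[:,:,::-1],(800,300)))
o=ctrl.get_obs();print(o)
E
```

```text
[ 0.47438806 -0.0045778   1.06202021] [ 0.08419989  0.0101867  -0.99639681] 347.5843106958143
[ 0.40859435 -0.89813921  1.23014236] [ 0.09452542  0.62652849 -0.77364527] 461.57788702162867
{'time_s': 0.1, 'qpos': array([ 1.28341602e+00,  3.00438239e-01,  1.52151925e+00, -8.82128935e-06,
        1.32070780e+00, -6.66151723e-02]), 'joint_vel': array([ 0.0010811 , -0.00150829, -0.00164388, -0.00109797,  0.00031547,
        0.0011994 ]), 'tau': array([ 6.96061888e-04, -5.32648230e+01, -3.53276539e+01,  7.09319953e-02,
        2.35644478e-02, -5.42987198e-05]), 'ee_pos': array([0.12038796, 0.53643861, 0.2239305 ]), 'eef_rot': array([-3.14052182e+00, -6.28757987e-05,  2.92082967e+00]), 'force': array([-0.93566686, -0.24311427, -0.60432447]), 'moment': array([ 0.00918161, -0.02453252, -0.01836488]), 'grip_width': 0.0935786582612128}
```

View pics/top0.png

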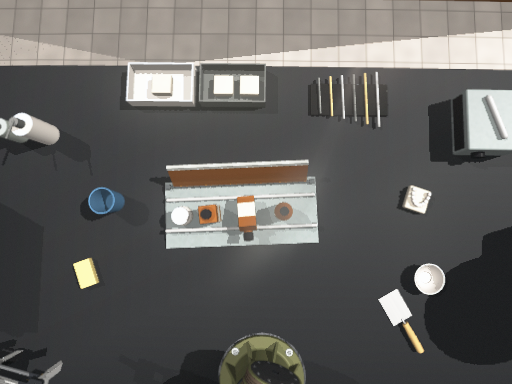

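View pics/side0.png

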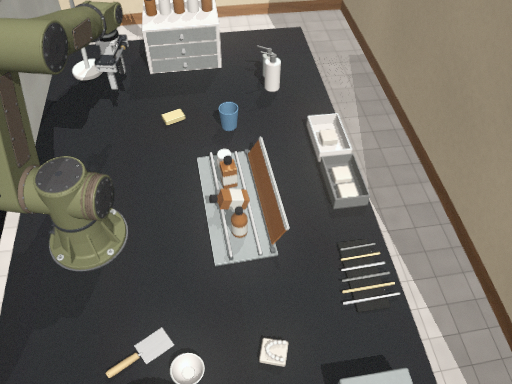

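The top view shows the rack in columns 165–318, rows 160–248. The tipped bottle is at (247,213) with its cap towards the robot at (248,236). Round bottle (284,211), square neighbour (207,214), jar (180,216), screen leaning away, strip at row 165. Next I measure.

Run:
```python
from h import *
np.set_printoptions(precision=4,suppress=True)
for t in('top0','side0'):
    c=np.load(f'pics/{t}.npz'); P=cloud(c); D=c['depth']>0
    px=c['pixels'].astype(int); hsv=cv2.cvtColor(c['pixels'],cv2.COLOR_RGB2HSV)
    roi=D&(P[...,0]>.3)&(P[...,0]<.85)&(abs(P[...,1])<.3)
    # board: bright grey at z~0.01
    m=roi&(hsv[...,2]>90)&(hsv[...,1]<60)&(abs(P[...,2]-.01)<.006)
    m=cv2.morphologyEx(m.astype(np.uint8),cv2.MORPH_OPEN,np.ones((2,2)))
    q=P[m>0][:,:2].astype(np.float32); print(t,'board',len(q),cv2.minAreaRect(q),'z',np.median(P[m>0][:,2]))
    # tall objects: clusters of tops
    for lo,hi in((.055,.08),(.08,.11),(.115,.15)):
        k=(roi&(P[...,2]>lo)&(P[...,2]<hi)).astype(np.uint8)
        n,l,s,_=cv2.connectedComponentsWithStats(k)
        for i in range(1,n):
            if s[i,4]>8: r=P[l==i]; print(lo,s[i],r.mean(0),r.min(0),r.max(0))
c=np.load('pics/top0.npz');a=cv2.resize(c['pixels'][150:260,155:330,::-1],None,fx=4.4,fy=4.4,interpolation=cv2.INTER_CUBIC)
cv2.imwrite('pics/z1.png',a)
```

```text
top0 board 6467 ((0.6073496341705322, 0.0037714242935180664), (0.4696778655052185, 0.5891101360321045), 0.7576156854629517) z 0.00916490505773591
0.055 [168 167 140  13 862] [0.5955 0.0764 0.0676] [ 0.577  -0.1251  0.0551] [0.614  0.2743 0.08  ]
0.055 [237 196  19  28 426] [0.4944 0.0499 0.069 ] [0.4525 0.0225 0.0553] [0.5304 0.0762 0.08  ]
0.055 [216 205   3   9  14] [0.49   0.1312 0.0687] [0.4797 0.1291 0.0554] [0.5028 0.1336 0.0789]
0.055 [171 208  18  17 247] [0.4702 0.2383 0.0685] [0.4468 0.2148 0.0561] [0.4927 0.2638 0.0739]
0.055 [217 215   3   8  12] [0.4623 0.128  0.0679] [0.4542 0.1265 0.0571] [0.4741 0.1295 0.0798]
0.055 [239 226  18  11  93] [0.4329 0.0422 0.0734] [0.4166 0.0198 0.0557] [0.4448 0.0685 0.0798]
0.055 [244 237  10   5  18] [0.4068 0.0406 0.0735] [0.4016 0.0274 0.0644] [0.4135 0.0528 0.0794]
0.08 [ 166  160  143   14 1026] [0.6116 0.0735 0.0935] [ 0.5915 -0.1244  0.08  ] [0.6313 0.275  0.1046]
0.08 [275 203  18  18 188] [ 0.4867 -0.0554  0.0926] [ 0.4626 -0.0813  0.0809] [ 0.5104 -0.0332  0.105 ]
0.08 [198 205  20  20 239] [0.4764 0.1511 0.1013] [0.4486 0.126
[... 1065 characters left out ...]
0797]
0.08 [257 137  33  95 657] [0.6157 0.0574 0.0939] [ 0.5956 -0.1221  0.0801] [0.6354 0.2785 0.1074]
0.08 [219 158  18  18 174] [0.4795 0.1456 0.099 ] [0.4524 0.1284 0.0801] [0.5062 0.1839 0.1092]
0.08 [220 188  11  14 102] [0.457  0.0485 0.0839] [0.4417 0.0216 0.08  ] [0.4772 0.0745 0.0919]
0.08 [211 194   7   7  34] [0.4217 0.0423 0.0837] [0.4124 0.0302 0.0802] [0.4329 0.0532 0.0892]
0.08 [231 212  17  14 160] [ 0.4895 -0.0646  0.0935] [ 0.4662 -0.0801  0.08  ] [ 0.5158 -0.0335  0.1091]
0.115 [224 156   8   9  63] [0.4802 0.1521 0.1303] [0.4682 0.1426 0.1155] [0.4925 0.1686 0.138 ]
0.115 [235 206   8   9  63] [ 0.4907 -0.0561  0.128 ] [ 0.4797 -0.0683  0.1159] [ 0.5028 -0.0428  0.1347]
```

View pics/z1.png

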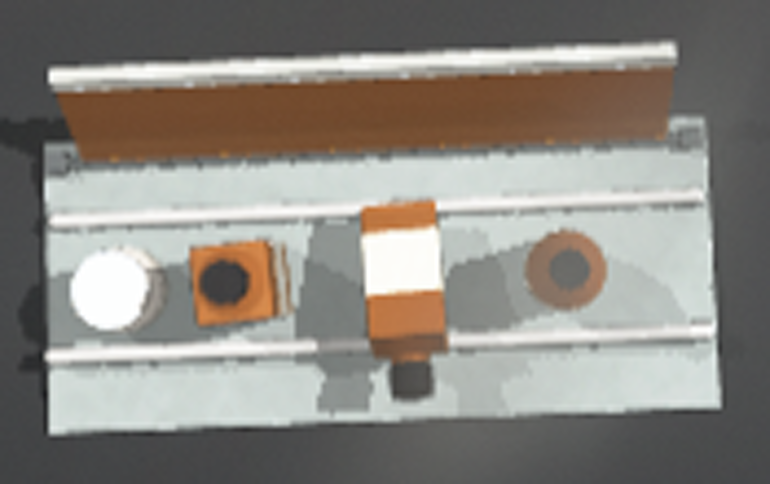

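Run:
```python
from h import *
np.set_printoptions(precision=4,suppress=True)
for t in('top0','side0'):
    c=np.load(f'pics/{t}.npz'); P=cloud(c); D=c['depth']>0
    hsv=cv2.cvtColor(c['pixels'],cv2.COLOR_RGB2HSV)
    roi=D&(P[...,0]>.35)&(P[...,0]<.68)&(P[...,1]>-.2)&(P[...,1]<.33)
    m=(roi&(P[...,2]>.005)&(P[...,2]<.04)&(hsv[...,1]<70)).astype(np.uint8)
    n,l,s,_=cv2.connectedComponentsWithStats(m);i=1+s[1:,4].argmax()
    q=P[l==i][:,:2].astype(np.float32);print(t,cv2.minAreaRect(q),s[i])
    for nm,k in(('strip',roi&(P[...,2]>.088)&(P[...,0]>.56)&(hsv[...,1]<60)),('panel',roi&(P[...,0]>.55)&(P[...,2]>.03)&(P[...,2]<.08)),('nearbar',roi&(P[...,2]>.030)&(P[...,2]<.037)&(hsv[...,1]<60)&(P[...,0]<.47)&(P[...,0]>.41))):
        q=P[k]; a=np.polyfit(q[:,1],q[:,0],1); print(nm,len(q),'x=%.4f*y+%.4f'%tuple(a),'y',q[:,1].min(),q[:,1].max(),'z',np.percentile(q[:,2],[5,50,95]),'resid',np.percentile(q[:,0]-np.polyval(a,q[:,1]),[2,98]))
        if nm=='panel': A=np.c_[q[:,1:],np.ones(len(q))]; w=np.linalg.lstsq(A,q[:,0],rcond=None)[0]; print('plane x=ay+bz+c',w,'angle',np.arctan(w[1]))
    # cap of tipped bottle
    k=D&(P[...,0]<.437)&(P[...,0]>.38)&(abs(P[...,1]-.042)<.022)&(P[...,2]>.045)&(hsv[...,2]<80)
    q=P[k];print('cap',len(q),q.mean(0),q.min(0),q.max(0))
```

```text
top0 ((0.4827244281768799, 0.06851105391979218), (0.19917032122612, 0.46122732758522034), 3.1790034770965576) [ 165  177  154   72 7607]
strip 706 x=-0.0537*y+0.6182 y -0.12437559538176192 0.27499919807418083 z [0.0921 0.0976 0.1017] resid [-0.0061  0.007 ]
panel 1683 x=-0.0521*y+0.5921 y -0.12613212226243284 0.27429153481653035 z [0.0327 0.0555 0.0776] resid [-0.0153  0.0149]
plane x=ay+bz+c [-0.0529  0.609   0.5584] angle 0.5470429029188798
nearbar 404 x=-0.0500*y+0.4411 y -0.15604274252366515 0.28963936168571236 z [0.0308 0.0339 0.0366] resid [-0.0057  0.0162]
cap 28 [0.4158 0.048  0.0802] [0.408  0.0384 0.0739] [0.4249 0.0531 0.0866]
side0 ((0.48537367582321167, 0.07199633121490479), (0.20244809985160828, 0.46958667039871216), 3.3757078647613525) [ 197  150   81  116 4429]
strip 436 x=-0.0531*y+0.6217 y -0.1220122504445938 0.27728075473171554 z [0.0911 0.0985 0.1038] resid [-0.0062  0.0075]
panel 1120 x=-0.0538*y+0.5956 y -0.12436018763877657 0.27642174417751475 z [0.0326 0.0557 0.0778] resid [-0.0155  0.0153]
plane x=ay+bz+c [-0.0529  0.5978  0.5624] angle 0.538794019409142
nearbar 202 x=-0.0497*y+0.4456 y -0.15771776962587225 0.2899105004617189 z [0.0307 0.0341 0.0368] resid [-0.0062  0.0199]
cap 58 [0.4183 0.0392 0.0771] [0.406  0.0293 0.0628] [0.4297 0.0554 0.0892]
```

Rack origin ≈ (0.484, 0.070), yaw ≈ 0.053, and the size checks 199×461. The cap centre is ≈ (0.418, 0.041, 0.070), where the geometry predicts x 0.418 and z 0.069. The screen angle is ≈ 0.54. I'll approach the cap with the jaws along the rack's y.

```bash
python3 -m creep '{"translation":[[298,-495,-44],[298,-495,-44],[298,-495,-44],[298,-495,-44],[298,-495,-44]],"yaw":[0.274,0.274,0.274,0.274,0.274],"gripper":[0,0,0,0,0]}' 8
```

```text
time_s: 0.52
ee_pos: [0.2271, 0.3582, 0.2082]
eef_rot: [-3.14, -0.0, -3.088]
force: [1.6, 0.6, 0.5]
grip_width: 0.0938
```

```bash
python3 -m creep '{"translation":[[191,-317,-28],[191,-317,-28],[191,-317,-28],[191,-317,-28],[191,-317,-28]],"yaw":[0,0,0,0,0],"gripper":[60,60,60,60,60]}'
python3 -m creep '{"translation":[[90,-140,-13],[90,-140,-13],[90,-140,-13],[90,-140,-13],[90,-140,-13]],"yaw":[0,0,0,0,0],"gripper":[60,60,60,60,60]}'
```

```text
time_s: 0.93
ee_pos: [0.334, 0.18, 0.1927]
eef_rot: [-3.14, 0.0, -3.087]
force: [0.4, 0.3, 0.2]
grip_width: 0.072
time_s: 1.35
ee_pos: [0.426, 0.0354, 0.179]
eef_rot: [-3.14, -0.0, -3.092]
force: [-0.2, 0.6, -1.1]
grip_width: 0.072
```

```bash
python3 -m creep '{"translation":[[-8,6,-35],[-8,6,-70],[-8,6,-95],[-8,6,-105],[-8,6,-105]],"yaw":[0,0,0,0,0],"gripper":[60,60,60,60,60]}'
python3 - <<'E'
from h import *
b=snap('side','side1');a=snap('top','top1')
A=cv2.resize(b['pixels'][140:250,150:280,::-1],(480,406),interpolation=cv2.INTER_CUBIC)
cv2.imwrite('pics/z2.png',A)
E
```

```text
time_s: 1.77
ee_pos: [0.4165, 0.0415, 0.0717]
eef_rot: [-3.14, -0.005, -3.092]
force: [-0.7, -0.1, -0.3]
grip_width: 0.0719
```

View pics/z2.png

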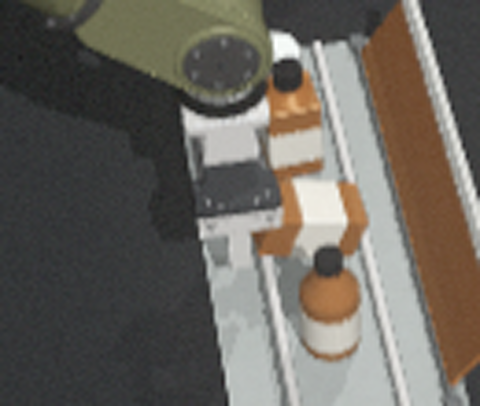

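The fingers straddle the cap, in the crop at (235,235), clear of the body and the round bottle. I'll close at 8 N.

```bash
python3 -m creep '{"translation":[[0,0,0],[0,0,0],[0,0,0],[0,0,0],[0,0,0]],"yaw":[0,0,0,0,0],"gripper":[255,255,255,255,255]}' 8
python3 -m creep '{"translation":[[0,0,0],[0,0,0],[0,0,0],[0,0,0],[0,0,0]],"yaw":[0,0,0,0,0],"gripper":[255,255,255,255,255]}' 8
```

```text
time_s: 2.28
ee_pos: [0.4182, 0.0415, 0.0746]
eef_rot: [-3.14, -0.0, -3.092]
force: [0.4, 0.6, 0.7]
grip_width: 0.0419
time_s: 2.7
ee_pos: [0.4182, 0.0416, 0.0747]
eef_rot: [-3.14, 0.0, -3.092]
force: [-0.2, 0.5, 3.0]
grip_width: 0.0283
```

```bash
python3 -m creep '{"translation":[[5,0,10],[10,0.5,20],[15,1,27],[20,1,33],[25,1,40]],"yaw":[0,0,0,0,0],"gripper":[255,255,255,255,255]}' 8
python3 - <<'E'
from h import *
b=snap('side','side2');a=snap('top','top2')
A=cv2.resize(b['pixels'][140:250,150:280,::-1],(480,406),interpolation=cv2.INTER_CUBIC)
cv2.imwrite('pics/z3.png',A)
E
```

```text
time_s: 3.12
ee_pos: [0.4434, 0.0426, 0.1148]
eef_rot: [-3.14, -0.001, -3.092]
force: [0.2, 0.0, -1.9]
grip_width: 0.0277
```

View pics/z3.png

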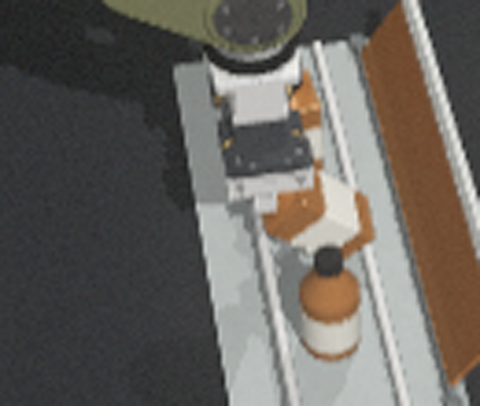

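The bottle is pivoting in the grip, and the body at crop (320,215) has tilted up. Continuing the arc.

```bash
python3 -m creep '{"translation":[[8,0.5,8],[16,1,14],[19,1,17],[22,1,20],[22,1,21]],"yaw":[0,0,0,0,0],"gripper":[255,255,255,255,255]}' 6
python3 -m creep '{"translation":[[4,0,0],[8,0,0],[12,0.5,0],[16,1,-1],[20,1,-2]],"yaw":[0,0,0,0,0],"gripper":[255,255,255,255,255]}' 4
python3 - <<'E'
from h import *
np.set_printoptions(precision=4,suppress=True)
b=snap('side','side3');a=snap('top','top3')
A=cv2.resize(b['pixels'][140:250,150:280,::-1],(480,406),interpolation=cv2.INTER_CUBIC)
cv2.imwrite('pics/z4.png',A)
E
```

```text
time_s: 3.63
ee_pos: [0.4661, 0.0435, 0.1363]
eef_rot: [-3.14, 0.001, -3.092]
force: [-0.2, -1.1, -3.1]
grip_width: 0.0277
time_s: 4.05
ee_pos: [0.4865, 0.0446, 0.1341]
eef_rot: [-3.14, 0.001, -3.092]
force: [-0.8, 0.7, -1.7]
grip_width: 0.0277
```

View pics/z4.png

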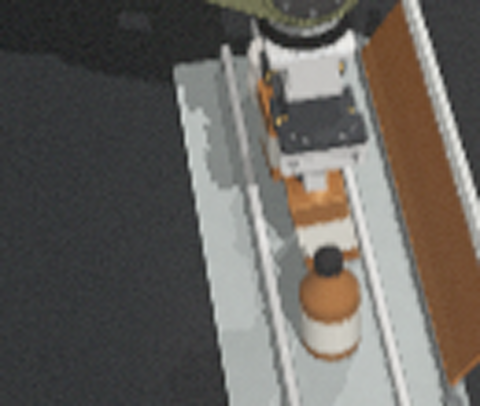

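Nearly upright, still leaning several degrees towards the robot with the foot low at crop (335,255). I'll lower it to press it square onto the floor.

```bash
python3 -m creep '{"translation":[[0,0,-2],[0,0,-4],[0,0,-5],[0,0,-5],[0,0,-5]],"yaw":[0,0,0,0,0],"gripper":[255,255,255,255,255]}' 3
python3 - <<'E'
from h import *
np.set_printoptions(precision=4,suppress=True)
for n in('top','side'):
    c=snap(n,n+'4');P=cloud(c);h=cv2.cvtColor(c['pixels'],cv2.COLOR_RGB2HSV)
    m=(c['depth']>0)&(abs(P[...,1]-.048)<.035)&(P[...,0]>.43)&(P[...,0]<.56)&(h[...,1]>110)&(h[...,0]<20)
    for lo in range(15,120,15):
        k=m&(P[...,2]>lo/1e3)&(P[...,2]<=lo/1e3+.015)
        if k.sum()>5:print(n,lo,k.sum(),P[k].min(0),P[k].max(0))
E
```

```text
time_s: 4.57
ee_pos: [0.4868, 0.0446, 0.1294]
eef_rot: [-3.14, 0.002, -3.092]
force: [0.8, 0.4, 4.6]
grip_width: 0.0281
side 15 13 [0.4797 0.0199 0.0167] [0.5236 0.026  0.0297]
side 75 35 [0.472  0.0189 0.0765] [0.5173 0.026  0.0894]
side 90 70 [0.4679 0.0176 0.0902] [0.5146 0.0528 0.1049]
side 105 41 [0.4726 0.0208 0.1051] [0.5149 0.0505 0.1144]
```

The foot is against the far bar, leaning about 7°. I'll bring the cap over the foot, then grip firmly and shift the upright bottle back to mid-lane.

```bash
python3 -m creep '{"translation":[[4,0,0],[8,0.5,0],[12,0.5,0],[14,1,0],[14,1,0]],"yaw":[0,0,0,0,0],"gripper":[255,255,255,255,255]}' 3
python3 -m creep '{"translation":[[0,0,-1],[0,0,-1],[0,0,-1],[0,0,-1],[0,0,-1]],"yaw":[0,0,0,0,0],"gripper":[255,255,255,255,255]}' 20
python3 - <<'E'
from h import *
np.set_printoptions(precision=4,suppress=True)
for n in('top','side'):
    c=snap(n,n+'5');P=cloud(c);h=cv2.cvtColor(c['pixels'],cv2.COLOR_RGB2HSV)
    m=(c['depth']>0)&(abs(P[...,1]-.048)<.035)&(P[...,0]>.43)&(P[...,0]<.56)&(h[...,1]>110)&(h[...,0]<20)
    for lo in range(15,120,15):
        k=m&(P[...,2]>lo/1e3)&(P[...,2]<=lo/1e3+.015)
        if k.sum()>5:print(n,lo,k.sum(),P[k].min(0),P[k].max(0))
E
```

```text
time_s: 5.08
ee_pos: [0.501, 0.0456, 0.1289]
eef_rot: [-3.14, 0.001, -3.092]
force: [-0.0, 1.0, -2.0]
grip_width: 0.0279
time_s: 5.5
ee_pos: [0.501, 0.0456, 0.128]
eef_rot: [-3.14, 0.001, -3.092]
force: [0.5, -0.3, 1.3]
grip_width: 0.0273
side 15 14 [0.4801 0.0213 0.0173] [0.5266 0.0279 0.0278]
side 75 44 [0.4818 0.0204 0.0758] [0.5245 0.0291 0.0899]
side 90 82 [0.4782 0.0202 0.0901] [0.526  0.0509 0.1048]
side 105 22 [0.4832 0.0226 0.105 ] [0.5236 0.0453 0.1124]
```

Upright now, foot and shoulder spans agree. Lift slightly, shift −15 mm, set down and release.

```bash
python3 -m creep '{"translation":[[0,0,3],[-4,0,5],[-9,0,5],[-13,-0.5,5],[-15,-1,5]],"yaw":[0,0,0,0,0],"gripper":[255,255,255,255,255]}' 20
python3 -m creep '{"translation":[[0,0,-2],[0,0,-4],[0,0,-5.5],[0,0,-5.5],[0,0,-5.5]],"yaw":[0,0,0,0,0],"gripper":[255,255,255,255,255]}' 20
python3 -m creep '{"translation":[[0,0,0],[0,0,0],[0,0,0],[0,0,0],[0,0,0]],"yaw":[0,0,0,0,0],"gripper":[140,140,140,140,140]}' 5
python3 - <<'E'
from h import *
np.set_printoptions(precision=4,suppress=True)
for n in('top','side'):
    c=snap(n,n+'6');P=cloud(c);h=cv2.cvtColor(c['pixels'],cv2.COLOR_RGB2HSV)
    m=(c['depth']>0)&(abs(P[...,1]-.048)<.035)&(P[...,0]>.43)&(P[...,0]<.56)&(h[...,1]>110)&(h[...,0]<20)
    for lo in range(15,120,15):
        k=m&(P[...,2]>lo/1e3)&(P[...,2]<=lo/1e3+.015)
        if k.sum()>5:print(n,lo,k.sum(),P[k].min(0),P[k].max(0))
E
```

```text
time_s: 6.02
ee_pos: [0.4852, 0.0446, 0.1329]
eef_rot: [-3.14, 0.001, -3.092]
force: [-0.3, 0.1, -1.9]
grip_width: 0.0273
time_s: 6.43
ee_pos: [0.4857, 0.0445, 0.1279]
eef_rot: [-3.14, 0.002, -3.092]
force: [-0.9, -0.9, 4.8]
grip_width: 0.0273
time_s: 6.85
ee_pos: [0.4857, 0.0445, 0.1278]
eef_rot: [-3.14, 0.002, -3.092]
force: [-0.2, -0.1, 1.0]
grip_width: 0.0423
side 15 12 [0.4636 0.0199 0.0165] [0.4832 0.0239 0.0262]
side 75 42 [0.4657 0.0181 0.0756] [0.511  0.0277 0.0897]
side 90 74 [0.4627 0.0182 0.0906] [0.5114 0.0506 0.1047]
side 105 19 [0.464  0.0196 0.1051] [0.5078 0.0452 0.115 ]
```

```bash
python3 -m creep '{"translation":[[0,0,0],[0,0,20],[0,0,50],[0,0,90],[0,0,110]],"yaw":[0,0,0,0,0],"gripper":[120,120,120,120,120]}'
python3 -m creep '{"translation":[[-30,0,0],[-70,0,0],[-110,0,0],[-150,0,0],[-150,0,0]],"yaw":[0,0,0,0,0],"gripper":[120,120,255,255,255]}'
python3 - <<'E'
from h import *
np.set_printoptions(precision=4,suppress=True)
a=snap('top','top7');b=snap('side','side7')
A=cv2.resize(a['pixels'][150:260,155:330,::-1],(700,440),interpolation=cv2.INTER_CUBIC)[:,60:600]
B=cv2.resize(b['pixels'][130:265,190:290,::-1],(326,440),interpolation=cv2.INTER_CUBIC)[:,:250]
cv2.imwrite('pics/z5.png',np.hstack([A,B]))
for c in(a,b):
  P=cloud(c)
  for nm,x,y in(('tip',.485,.046),('round',.488,-.056),('sq',.477,.152)):
    k=(c['depth']>0)&(P[...,2]>.118)&(P[...,2]<.15)&(np.hypot(P[...,0]-x,P[...,1]-y)<.03);print(nm,k.sum(),P[k].mean(0))
E
```

```text
time_s: 7.37
ee_pos: [0.4863, 0.0445, 0.2418]
eef_rot: [-3.139, 0.006, -3.092]
force: [-0.2, 0.0, 0.7]
grip_width: 0.0498
time_s: 7.78
ee_pos: [0.3317, 0.0447, 0.2421]
eef_rot: [-3.139, 0.007, -3.091]
force: [0.1, -0.7, -0.1]
grip_width: 0.0328
tip 84 [0.4843 0.0434 0.1335]
round 68 [ 0.4872 -0.0563  0.1289]
sq 95 [0.4765 0.154  0.1329]
tip 68 [0.4874 0.0431 0.1323]
round 60 [ 0.4908 -0.0556  0.1283]
sq 62 [0.4802 0.1532 0.1302]
```

View pics/z5.png

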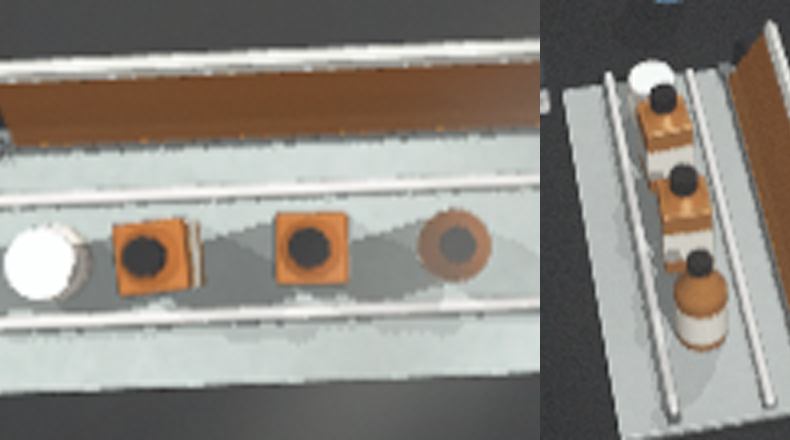

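Top view: the tipped bottle now stands at (312,247), label and neighbours aligned, with its cap top at 0.133, equal to the square neighbour's. Neighbour spacing is ≈100 and 111 mm, both in place. Now the screen: go over it, come down behind, push back towards the lane.

```bash
for i in 1; do python3 -m creep '{"translation":[[40,0,0],[80,0,0],[120,0,0],[160,0,0],[200,0,0]],"yaw":[0,0,0,0,0],"gripper":[255,255,255,255,255]}'; done
python3 -m creep '{"translation":[[40,0,0],[80,0,0],[120,0,0],[160,0,0],[170,0,0]],"yaw":[0,0,0,0,0],"gripper":[255,255,255,255,255]}'
```

```text
time_s: 8.3
ee_pos: [0.539, 0.0445, 0.2413]
eef_rot: [-3.139, 0.007, -3.092]
force: [0.0, -0.6, 0.5]
grip_width: 0.0003
time_s: 8.72
ee_pos: [0.7128, 0.0441, 0.2368]
eef_rot: [-3.139, 0.004, -3.092]
force: [0.7, -0.2, -1.2]
grip_width: 0.0005
```

```bash
python3 -m creep '{"translation":[[-10,0,-35],[-15,0,-70],[-15,0,-105],[-15,0,-132],[-15,0,-132]],"yaw":[0,0,0,0,0],"gripper":[255,255,255,255,255]}'
python3 -m creep '{"translation":[[-15,0,0],[-30,0,0],[-45,0,0],[-55,0,0],[-60,0,0]],"yaw":[0,0,0,0,0],"gripper":[255,255,255,255,255]}'
python3 -m creep '{"translation":[[-8,0,0],[-16,0,0],[-24,0,0],[-32,0,0],[-36,0,0]],"yaw":[0,0,0,0,0],"gripper":[255,255,255,255,255]}'
```

```text
time_s: 9.13
ee_pos: [0.6958, 0.0439, 0.0965]
eef_rot: [-3.14, -0.007, -3.092]
force: [-0.6, 0.0, -1.0]
grip_width: 0.0006
time_s: 9.55
ee_pos: [0.6361, 0.044, 0.0976]
eef_rot: [-3.14, -0.006, -3.092]
force: [1.3, -0.8, 0.7]
grip_width: 0.0005
time_s: 9.97
ee_pos: [0.6011, 0.0439, 0.099]
eef_rot: [-3.14, -0.003, -3.092]
force: [3.3, -0.7, 1.3]
grip_width: 0.0006
```

```bash
cat >> h.py <<'E'
def screen(tag):
  for n in('top','side'):
    c=snap(n,n+tag);P=cloud(c);h=cv2.cvtColor(c['pixels'],cv2.COLOR_RGB2HSV)
    x=P[...,0]+.053*P[...,1]
    k=(c['depth']>0)&(x>.55)&(x<.66)&(P[...,1]>-.11)&(P[...,1]<.26)&(abs(P[...,1]-.045)>.07)
    s=k&(P[...,2]>.088)&(P[...,2]<.125)&(h[...,1]<70)
    q=k&(P[...,2]>.03)&(P[...,2]<.09)&(h[...,1]>90)
    print(n,'strip',s.sum(),x[s].mean() if s.any() else 0,P[s][:,2].max() if s.any() else 0,'panel',q.sum(),np.arctan(np.polyfit(P[q][:,2],x[q],1)[0]) if q.sum()>20 else None)
E
python3 -c "
from h import *
screen('8');print(ctrl.get_obs()['ee_pos'],ctrl.get_obs()['force'])"
```

```text
top strip 277 0.5857577777986016 0.11521145652956051 panel 248 0.15747235809724908
side strip 160 0.5880813215745897 0.12141054246612511 panel 313 0.15372809579900354
[0.60067664 0.04391701 0.0984171 ] [-0.13193701 -0.18843726  0.39434381]
```

```bash
python3 -m creep '{"translation":[[-4,0,0],[-8,0,0],[-12,0,0],[-14.5,0,0],[-14.5,0,0]],"yaw":[0,0,0,0,0],"gripper":[255,255,255,255,255]}'; python3 -c "
from h import *
screen('9')"
```

```text
time_s: 10.48
ee_pos: [0.5857, 0.0439, 0.0984]
eef_rot: [-3.14, -0.005, -3.092]
force: [0.9, 0.5, -0.5]
grip_width: 0.0007
top strip 236 0.5710559812148902 0.11710138059559264 panel 26 -0.014972252090142694
side strip 127 0.5739624215228704 0.12071672166981796 panel 131 -0.018931666302762853
```

The screen is upright (≈ −0.015 rad). Back off, rise, then a final check.

```bash
python3 -m creep '{"translation":[[10,0,0],[35,0,0],[70,0,0],[90,0,10],[90,0,50]],"yaw":[0,0,0,0,0],"gripper":[255,255,255,255,255]}'
python3 -m creep '{"translation":[[0,0,40],[0,0,80],[0,0,80],[0,0,80],[0,0,80]],"yaw":[0,0,0,0,0],"gripper":[255,255,255,255,255]}'
python3 - <<'E'
from h import *
screen('10')
a=np.load('pics/top10.npz');b=np.load('pics/side10.npz')
cv2.imwrite('pics/z6.png',cv2.resize(b['pixels'][130:265,190:310,::-1],(480,540)))
for c in(a,b):
  P=cloud(c)
  for nm,x,y in(('tip',.485,.046),('round',.488,-.056),('sq',.477,.152)):
    k=(c['depth']>0)&(P[...,2]>.118)&(P[...,2]<.15)&(np.hypot(P[...,0]-x,P[...,1]-y)<.03);print(nm,k.sum(),P[k].mean(0) if k.any() else '')
o=ctrl.get_obs();print(o['force'],o['joint_vel'])
E
```

```text
time_s: 11.0
ee_pos: [0.6755, 0.0438, 0.1405]
eef_rot: [-3.14, -0.018, -3.092]
force: [0.2, -0.6, -0.8]
grip_width: 0.0006
time_s: 11.42
ee_pos: [0.6751, 0.0438, 0.2195]
eef_rot: [-3.141, -0.019, -3.093]
force: [1.0, -0.5, -0.6]
grip_width: 0.0007
top strip 234 0.5710752558309542 0.11661894350305754 panel 4 None
side strip 202 0.5744855941567895 0.11904420930073323 panel 126 -0.01898214041822216
tip 0 
round 69 [ 0.4873096  -0.0561203   0.12879655]
sq 0 
tip 71 [0.48718512 0.04299174 0.13205322]
round 59 [ 0.49078157 -0.05532205  0.12821   ]
sq 59 [0.48015657 0.15283154 0.13138806]
[ 0.66278652 -0.16994732 -0.639852  ] [ 0.00032895  0.0017775  -0.00247305 -0.00113166  0.0018216   0.00173812]
```

View pics/z6.png

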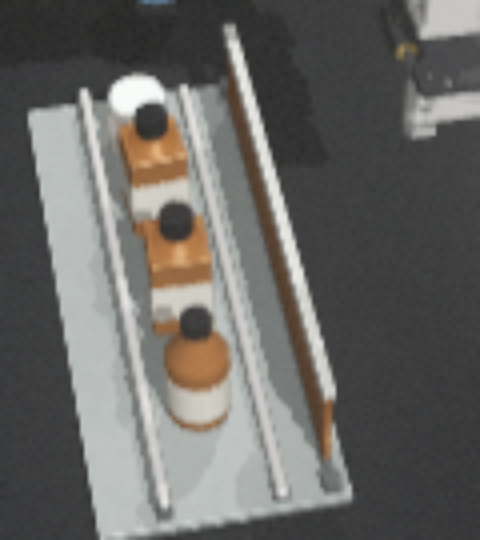

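The screen stands upright, with its strip from (230,30) to (330,395). The bottle stands at (180,265) between its neighbours, and the gripper is clear.

```bash
python3 -c "
from station import ctrl
print(ctrl.hand_in())"
```

```text
the job is handed in; nothing more can be done
None
```

The bottle is standing upright between its neighbours, the screen is folded upright, and I handed the job in at about 11.5 s. The hand-in reported no verdict.

**What I did:** I gripped the tipped bottle by its cap and lifted it in an arc so it pivoted in the fingers. Its foot ended up against the far bar with a lean of about 7°, so I squared it up there. I then gripped it firmly, shifted it 15 mm back to mid-lane and let go. After that I pushed the screen up from behind with the closed fingers and backed the arm away.

**Last checks:**
- **Bottle:** It is about mid-lane. Its cap top is level with the square neighbour's (0.132 vs 0.131 m), so it stands on the lane's floor. It is about 99 mm from the round bottle and 110 mm from the square one.
- **Neighbours:** Neither the round nor the square bottle has moved measurably. I did not re-measure the jar, cast or cup; the robot never came near the cast.
- **Screen:** It reads about −0.02 rad, well inside the 0.09 limit.
- **Robot:** It is clear of everything, and the force reading is only noise (under 1 N).

**Disagreements:** The two cameras differ by about 3 mm in x, which is within what the job allows. In the final top view the arm hid the tipped bottle and the square neighbour, so those last checks rest on the side camera. Too little of the upright panel showed from above for a second screen angle, but the top view of the strip had not moved since the earlier reading of −0.015 rad.

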